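# Work the long board past the post into its bay

### The arm

A 6-joint arm with a two-finger parallel gripper is mounted at the origin on a cart in front of the work surface, level with it; the furniture and walls round the work are solid. World frame = base frame: x ahead of the robot, y to its left, z up, the work surface at z = 0. Lengths are in m, angles in rad, forces in N, time in s.
With the tool pointing down it reaches from about 0.25 to 0.775 m from the base axis. Payload 4 kg.
Tool frame: the origin (TCP) lies at the very end of the fingers, on their centre line; the grasp point (between the pads) lies 19 mm behind it (robot.pinch_z is the distance from the TCP to the grasp point, in m); z points along the fingers, y is the line along which they close (so a half turn about z gives the same grasp; the last joint's range is limited). The gripper opens to 94 mm and grips with 3 to 60 N. Pads are 16 mm wide; open, the fingers measure 119 mm over their backs; the gripper's body (75 mm by 177 mm) begins 78 mm behind the grasp point.
Start: joints at [1.138, 0.087, 1.371, -0, 1.684, -0.103], TCP at [0.178, 0.52, 0.206] pointing down, gripper open.
Joint ranges: [-3.1, 3.1], [-0.76, 2.03], [0.27, 2.55], [-1.08, 4.22], [0.17, 2.65], [-2.57, 2.57]. Speed limits (rad/s): [2.79, 2.79, 3.14, 3.14, 3.14, 3.14].

### API

Orientations are given as [roll, pitch, yaw] about the fixed x, y, z axes, in that order (R = Rz(yaw) Ry(pitch) Rx(roll)).
In Python, from bench import robot gives the robot as it stands.
- The arm moves only by the tool arm_command, never from a script. Its argument "targets" is one flat list of numbers, 7 for each row, row after row: the turn, a rotation vector about the tool's x, y, z in degrees, then the shift along the tool's x, y, z in mm, then the closure, from -1 (fully open) to 1 (shut). In form: [ax, ay, az, x, y, z, hand, ax, ay, az, x, y, z, hand, ...]. A call has 1 to 20 rows; each row is the pose to reach, as a shift and turn from the pose commanded when the call began, along the tool's axes at that moment; what a row does not reach only later rows make up. A row lasts 1/10 s, in which the tool goes at most 50 mm and 8.59 degrees, less where a joint would pass 70% of its speed; a pose out of reach is approached as far as the arm can. A call with a gripper value outside its range is refused whole. The fingers move at their own pace and stop on an object; the grip force is fixed at half the most. Time passes only in rows, so rows that repeat a pose let the fingers close. It gives the time, the measured TCP pose, the force, the opening and the grip force at its end, in the units of the state.
- robot.get_obs(): the state, without advancing time (a new reading comes with each control period).
- robot.snapshot(name): name is "side" or "top"; returns a dict with "color" (384x512x3 uint8, red, green, blue), "range_z" (384x512 float32, m along the optical axis (not along the pixel's ray), 0 where there is no reading), "fx", "fy", "cx", "cy" (pixels), "dist_coeffs" ([k1, k2, p1, p2, k3] as OpenCV has them; the pictures are not rectified), "T" (4x4, takes a point from camera to world coordinates). Camera axes: x right, y down, z forward; pixel columns grow to the right and rows downward; lengths in m; the calibration is good to about 2 mm. A picture is of the moment at which its call begins.
- robot.close_job(): hands the job in; it is judged then, once.
The state is a dict: "time": time; "joint_positions": joint angles; "qvel": joint speeds; "joint_torque": joint torques, N m; "tool_pos": TCP position; "ee_rot": TCP orientation; "wrist_force": force on the tool from outside, world axes, zero at the start; "wrist_torque": the same for the moment, N m; "width": finger opening in m; "finger_force": force on a finger pad.
Only numpy, scipy, OpenCV 4.12 (cv2) and the standard library are available. Lean on these libraries where they do the work, as an engineer would, in place of code of your own. Each camera call takes 0.05 s, during which the arm holds its last target. There are 200 camera calls.

### The job

Push the long narrow wooden board across the worktop into the low three-sided bay: tuck its left end behind the steel post at the bay's mouth, then swing its right end in, until the whole board lies inside with its long side against the back fence at both ends. Only push it with the fingers - never lift it or tip it - and leave the spice jar, sauce bottle and pepper mill standing where they are.

Things in the scene. Friction and masses are not known exactly. Their poses are not given: they have to be found in the camera images.
- board: Loose pale wood board with a darker strip near each end, 300 mm long, 56 wide, 30 thick, about 0.35 kg, lying flat. Origin: centre of its underside. y axis along its length to its left end; x axis across its width, away from the robot at yaw 0; z up. At the start it lies roughly left to right (within 0.1 rad of the bay's mouth line) in front of the bay.
- end_left (a point): Centre of the board's left end face (board frame 0, +150, +15 mm).
- end_right (a point): Centre of the board's right end face (board frame 0, -150, +15 mm).
- bay: Fixed bay: dark wood fences 12 mm thick, 40 mm high, no floor, open towards the robot, turned up to 0.15 rad. Origin: on the worktop, middle of the mouth line; x into the bay, y left along the mouth, z up. Inner faces: back fence x = 95 mm, side fences y = +175 and -175 mm, from x = 0 to 95 mm. Right of the post the mouth is 266 mm wide, less than the board's length.
- post (a point): Top centre of the bay's fixed round steel post, 18 mm in diameter, 60 mm high, standing at the mouth left of its middle (bay frame x = -9, y = +100 mm), so its back touches the mouth line x = 0.
- spice_jar: Loose standing spice jar, 45 mm in diameter, 106 mm high, left of the board. Origin: centre of its underside, z up. Bystander.
- sauce: Loose standing small sauce bottle with red cap, 38 mm in diameter, 146 mm high, left of the board. Origin: centre of its underside, z up. Bystander.
- mill: Loose standing pepper mill with black head, 49 mm in diameter, 153 mm high, left of the bay. Origin: centre of its underside, z up. Bystander.

How it is judged:
By the outcome, as a careful person would: the job done as asked, in the order asked, and still so for the second after the job is handed in, with the robot touching nothing.
It also fails if it takes over 72 s, if anything falls off the work surface, if the arm or the gripper's body presses on something with over 40 N, if the wrist force passes 120 N, or if a joint passes its speed limit or range.

## Working session

There is one attempt and no reset: what is moved stays moved. The work goes in short steps, Python scripts to look and compute and a tool call to move; the robot and the scene stay as the last step left them, time stands still between calls to the robot, and variables do not carry over. Pictures are saved under pics/ and viewed, at most 10 in all, crops included, and the job is handed in when it is done.

Besides the shell and the picture viewer there is one more tool, called after ">>>" by a JSON object that holds its "api" and its "payload". arm_command: Moves the arm, as the interface text tells. Its arguments: {"type":"object","properties":{"targets":{"type":"array"}},"required":["targets"]}

```bash
mkdir -p pics; ls; python3 - <<'E'
from bench import robot
import cv2
for n in("top","side"):
    s=robot.snapshot(n); cv2.imwrite(f"pics/{n}0.png",s["color"][:,:,::-1])
    print(n,s["fx"],s["cx"],s["cy"],s["dist_coeffs"],s["T"].round(3).tolist())
o=robot.get_obs();print(o["tool_pos"],o["ee_rot"],o["time"],o["width"])
E
```

```text
pics
top 471.0326859959535 246.57095241847287 197.15440879725756 [-0.1586055  0.         0.         0.         0.       ] [[-0.018, -0.998, 0.068, 0.461], [-1.0, 0.018, 0.004, -0.068], [-0.005, -0.068, -0.998, 1.295], [0.0, 0.0, 0.0, 1.0]]
side 381.5808649326256 261.4117233870983 189.78697827270668 [-0.11412585  0.          0.          0.          0.        ] [[0.853, -0.3, 0.426, 0.064], [-0.521, -0.513, 0.682, -0.793], [0.014, -0.804, -0.594, 0.704], [0.0, 0.0, 0.0, 1.0]]
[0.17791749 0.51989532 0.20441026] [-3.13957191e+00 -1.89147228e-04  2.81175224e+00] 0.1 0.09396577429097451
```

View pics/top0.png

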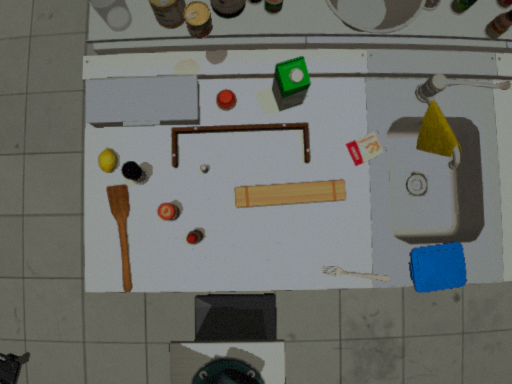

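View pics/side0.png

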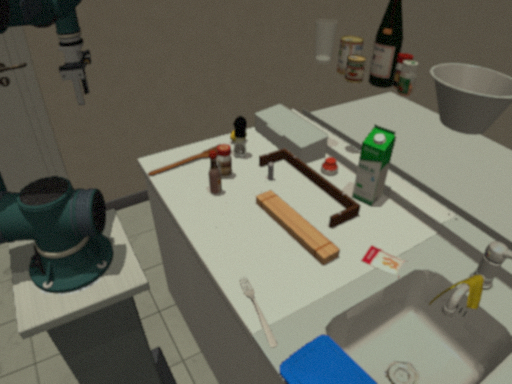

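The top view shows the board at (235–346, 180–207), the bay at (172–310, 124–165) and the post at (205,168). The jar is at (168,212), the sauce at (194,237) and the mill at (132,171). The side view agrees with this. Next I'll measure them.

```bash
cat > h.py <<'E'
import numpy as np, cv2
from scipy.spatial.transform import Rotation as R
from bench import robot
def K(s): return np.array([[s["fx"],0,s["cx"]],[0,s["fy"],s["cy"]],[0,0,1]])
def plane(s,px,z):
    "pixels -> world on plane z"
    u=cv2.undistortPoints(np.float64(px).reshape(-1,1,2),K(s),s["dist_coeffs"])[:,0]
    d=np.c_[u,np.ones(len(u))]@s["T"][:3,:3].T; o=s["T"][:3,3]
    return (o+d*((z-o[2])/d[:,2])[:,None])[:,:2]
def cloud(s):
    v,u=np.mgrid[:384,:512]; p=np.c_[u.ravel(),v.ravel()].astype(float)
    n=cv2.undistortPoints(p.reshape(-1,1,2),K(s),s["dist_coeffs"])[:,0]
    return (np.c_[n,np.ones(len(n))]*s["range_z"].ravel()[:,None]@s["T"][:3,:3].T+s["T"][:3,3]).reshape(384,512,3)
def biggest(m):
    n,l,st,_=cv2.connectedComponentsWithStats(m.astype(np.uint8)); return l==1+np.argmax(st[1:,4])
def rect(xy):
    c,wh,a=cv2.minAreaRect((xy*1000).astype(np.float32)); b=cv2.boxPoints((c,wh,a))
    i=0 if np.linalg.norm(b[1]-b[0])>np.linalg.norm(b[2]-b[1]) else 1
    d=b[i+1]-b[i]; d=d*np.sign(d[1]); return np.array(c),np.sort(wh),np.arctan2(-d[0],d[1])
def board(s,roi=(100,330,160,400)):
    h=cv2.cvtColor(s["color"],cv2.COLOR_RGB2HSV); r0,r1,c0,c1=roi
    m=(h[...,0]<25)&(h[...,1]>60)&(h[...,2]>130); k=np.zeros_like(m); k[r0:r1,c0:c1]=1
    m=biggest(m&k); v,u=np.nonzero(m); return rect(plane(s,np.c_[u,v],.03)),m
def tool():
    o=robot.get_obs(); return np.array(o["tool_pos"]),R.from_euler("xyz",o["ee_rot"])
E
python3 - <<'E'
from h import *
s=robot.snapshot("top"); C=cloud(s)
(b,wh,a),m=board(s); print("board",b,wh,a,"range z",np.median(C[m][:,2]))
h=cv2.cvtColor(s["color"],cv2.COLOR_RGB2HSV)
d=(h[...,2]<120)&(h[...,1]>70); k=np.zeros_like(d);k[115:170,168:316]=1
f=biggest(d&k); z=C[...,2]; 
v,u=np.nonzero(f); p=plane(s,np.c_[u,v],.04); print("fence",rect(p),np.percentile(C[f][:,2],[10,50,90]))
for nm,(r0,r1,c0,c1) in dict(post=(160,176,198,212),jar=(198,226,154,182),sauce=(224,248,183,206),mill=(155,185,120,147)).items():
    q=C[r0:r1,c0:c1].reshape(-1,3); t=np.percentile(q[:,2],97); g=q[q[:,2]>t-.012]; print(nm,g.mean(0).round(4),t.round(3),len(g),np.ptp(g,axis=0).round(3))
cv2.imwrite("pics/m0.png",cv2.resize(np.hstack([s["color"][100:260,110:360,::-1],np.dstack([(f|m)[100:260,110:360]*255]*3)]).astype(np.uint8),None,fx=1.6,fy=1.6))
# bay fit: back fence points
q=p[p[:,0]>np.percentile(p[:,0],60)]
print(np.c_[u,v][[u.argmin(),u.argmax(),v.argmin(),v.argmax()]])
E
```

```text
board [ 555.8293457  -180.01980591] [ 53.40992355 296.87582397] 0.049976252 range z 0.030693043999081904
fence (array([690.38018799, -47.04927063]), array([105.8159256 , 370.35913086]), np.float32(0.019560691)) [0.02482065 0.03941915 0.04349594]
post [0.6254 0.0516 0.0587] 0.061 39 [0.016 0.016 0.015]
jar [0.5093 0.1413 0.1169] 0.11 232 [0.07  0.231 1.197]
sauce [0.4416 0.0716 0.1744] 0.146 72 [0.03  0.155 1.16 ]
mill [0.614  0.2275 0.1535] 0.151 165 [0.172 0.315 1.156]
[[172 128]
 [309 156]
 [302 123]
 [174 166]]
```

View pics/m0.png

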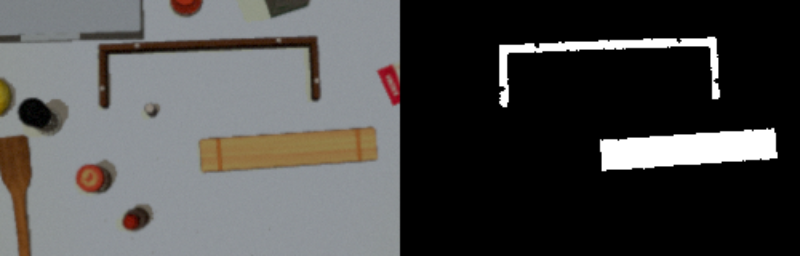

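The bay outline measures 370×106 mm against 374×107 true, and the post (0.625, 0.052) agrees with a bay origin of (0.637, -0.048) and yaw of about 0.02. The board's centre is at (0.556, -0.180) with yaw 0.05. First I'll move above the front of the board's left half with the fingers shut.

>>> {"api": "arm_command", "payload": {"targets": [0, 0, -20, -502, -473, 0, 1, 0, 0, -20, -502, -473, 0, 1, 0, 0, -20, -502, -473, 0, 1, 0, 0, -20, -502, -473, 0, 1, 0, 0, -20, -502, -473, 0, 1, 0, 0, -20, -502, -473, 0, 1, 0, 0, -20, -502, -473, 0, 1, 0, 0, -20, -502, -473, 0, 1, 0, 0, -20, -502, -473, 0, 1, 0, 0, -20, -502, -473, 0, 1, 0, 0, -20, -502, -473, 0, 1, 0, 0, -20, -502, -473, 0, 1, 0, 0, -20, -502, -473, 0, 1, 0, 0, -20, -502, -473, 0, 1, 0, 0, -20, -502, -473, 0, 1, 0, 0, -20, -502, -473, 0, 1, 0, 0, -20, -502, -473, 0, 1, 0, 0, -20, -502, -473, 0, 1]}}

```text
time: 1.95
tool_pos: [0.4995, -0.0883, 0.2058]
ee_rot: [3.141, 0.0, -3.12]
wrist_force: [-0.5, 0.1, -0.7]
width: 0.0007
finger_force: 0.0
```

>>> {"api": "arm_command", "payload": {"targets": [0, 0, 0, 0, 0, 50, 1, 0, 0, 0, 0, 0, 100, 1, 0, 0, 0, 0, 0, 150, 1, 0, 0, 0, 0, 0, 180, 1, 0, 0, 0, 0, 0, 195, 1, 0, 0, 0, 0, 0, 195, 1, 0, 0, 0, -8, 0, 195, 1, 0, 0, 0, -13, 0, 195, 1, 0, 0, 0, -18, 0, 195, 1, 0, 0, 0, -23, 0, 195, 1, 0, 0, 0, -28, 0, 195, 1, 0, 0, 0, -33, 0, 195, 1, 0, 0, 0, -38, 0, 195, 1, 0, 0, 0, -43, 0, 195, 1, 0, 0, 0, -48, 0, 195, 1, 0, 0, 0, -53, 0, 195, 1, 0, 0, 0, -58, 0, 195, 1, 0, 0, 0, -63, 0, 195, 1, 0, 0, 0, -63, 0, 195, 1]}}

```text
time: 3.85
tool_pos: [0.564, -0.0885, 0.0104]
ee_rot: [-3.142, 0.001, -3.122]
wrist_force: [0.2, -0.2, -0.4]
width: 0.0004
finger_force: 0.0
```

```bash
cat >> h.py <<'E'
O=np.array([.637,-.048]);YAW=.02
def tobay(p):
    c,s_=np.cos(YAW),np.sin(YAW); return (np.atleast_2d(p)-O)@np.array([[c,-s_],[s_,c]])
def report(name=None):
    s=robot.snapshot("top"); (b,wh,a),m=board(s); c=tobay(b/1000)[0]*1000
    print("board bay mm",c.round(1),"size",wh.round(),"yaw rel",round(float(a)-YAW,3))
    y=a-YAW; 
    for l,q in dict(FL=(-28,150),BL=(28,150),FR=(-28,-150),BR=(28,-150)).items():
        print(l,(c+[np.cos(y)*q[0]-np.sin(y)*q[1],np.sin(y)*q[0]+np.cos(y)*q[1]]).round(1),end=" ")
    p,r=tool(); print("\ntool bay",(tobay(p[:2])[0]*1000).round(1),"z",p[2].round(4),"tool yaw rel",(r.as_euler("xyz")[2]-YAW).round(3),"t",robot.get_obs()["time"])
    if name: cv2.imwrite(f"pics/{name}.png",cv2.resize(s["color"][90:330,100:420,::-1],None,fx=2,fy=2))
E
python3 -c "
from h import *
report('p1')"
```

```text
board bay mm [ -70.  -207.6] size [ 55. 149.] yaw rel -0.226
FL [-63.7 -55.1] BL [ -9.1 -67.7] FR [-130.9 -347.5] BR [ -76.4 -360. ] 
tool bay [-74.1 -39. ] z 0.0104 tool yaw rel -3.142 t 3.9
```

View pics/p1.png

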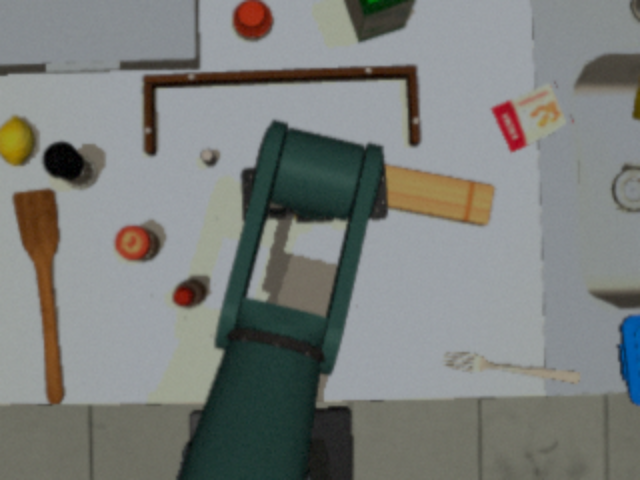

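The board now has a yaw of about -0.23 relative to the bay, judged from its visible right part, and its centre is near (-53,-135) in the bay frame. I'll push about 22 mm more, back off, lift, and go round to the right end while turning the tool.

>>> {"api": "arm_command", "payload": {"targets": [0, 0, 0, -5, 0, 0, 1, 0, 0, 0, -10, 0, 0, 1, 0, 0, 0, -15, 0, 0, 1, 0, 0, 0, -20, 0, 0, 1, 0, 0, 0, -22, 0, 0, 1, 0, 0, 0, -10, 0, 0, 1, 0, 0, 0, 0, 0, 0, 1, 0, 0, 0, 0, 0, -50, 1, 0, 0, 0, 0, 0, -100, 0.36, 0, 0, 0, 0, 0, -140, 0.36, 0, 0, 110, 35, -265, -140, 0.36, 0, 0, 110, 35, -265, -140, 0.36, 0, 0, 110, 35, -265, -140, 0.36, 0, 0, 110, 35, -265, -140, 0.36, 0, 0, 110, 35, -265, -140, 0.36, 0, 0, 110, 35, -265, -140, 0.36, 0, 0, 110, 35, -265, -140, 0.36, 0, 0, 110, 35, -265, -140, 0.36, 0, 0, 110, 35, -265, -140, 0.36, 0, 0, 110, 35, -265, -140, 0.36]}}

```text
time: 5.9
tool_pos: [0.5329, -0.3543, 0.1505]
ee_rot: [3.141, 0.0, 1.654]
wrist_force: [0.3, 0.6, 0.4]
width: 0.0302
finger_force: 0.0
```

```bash
python3 -c "
from h import *
report()"
```

```text
board bay mm [ -37.  -122.5] size [ 55. 271.] yaw rel -0.336
FL [-13.9  28.3] BL [38.9  9.9] FR [-112.9 -254.9] BR [ -60.  -273.4] 
tool bay [-110.1 -304.1] z 0.1505 tool yaw rel 1.631 t 5.95
```

>>> {"api": "arm_command", "payload": {"targets": [0, 0, 8, 2, 11, 0, 0.36, 0, 0, 16, 2, 11, 0, 0.36, 0, 0, 22.7, 2, 11, 0, 0.36, 0, 0, 22.7, 2, 11, 0, 0.36, 0, 0, 22.7, 2, 11, 50, 0.36, 0, 0, 22.7, 2, 11, 100, 0.36, 0, 0, 22.7, 2, 11, 130, 0.36, 0, 0, 22.7, 2, 11, 140, 0.36, 0, 0, 22.7, 2, 11, 140, 0.36]}}

```text
time: 6.85
tool_pos: [0.5429, -0.3504, 0.0088]
ee_rot: [-3.139, -0.001, 1.267]
wrist_force: [0.1, -0.5, 0.1]
width: 0.03
finger_force: 0.0
```

>>> {"api": "arm_command", "payload": {"targets": [0, 0, 0, 8, 0, 0, 0.36, 0, 0, 0, 14, 0, 0, 0.36, 0, 0, 0, 20, 0, 0, 0.36, 0, 0, 0, 27, 0, 0, 0.36, 0, 0, 0, 34, 0, 0, 0.36, 0, 0, 0, 41, 0, 0, 0.36, 0, 0, 0, 48, 0, 0, 0.36, 0, 0, 0, 55, 0, 0, 0.36, 0, 0, 0, 62, 0, 0, 0.36, 0, 0, 0, 69, 0, 0, 0.36, 0, 0, 0, 76, 0, 0, 0.36, 0, 0, 0, 83, 0, 0, 0.36, 0, 0, 0, 90, 0, 0, 0.36, 0, 0, 0, 97, 0, 0, 0.36, 0, 0, 0, 104, 0, 0, 0.36, 0, 0, 0, 104, 0, 0, 0.36]}}

```text
time: 8.45
tool_pos: [0.5754, -0.2501, 0.0101]
ee_rot: [-3.141, -0.002, 1.266]
wrist_force: [0.3, -0.5, -0.0]
width: 0.0299
finger_force: 0.0
```

```bash
python3 -c "
from h import *
report('p2')"
```

```text
board bay mm [ -8.8 -28.3] size [ 55. 257.] yaw rel -0.325
FL [ 12.6 122.8] BL [ 65.6 104.9] FR [ -83.2 -161.6] BR [ -30.1 -179.4] 
tool bay [ -65.8 -201.1] z 0.0099 tool yaw rel 1.246 t 8.5
```

View pics/p2.png

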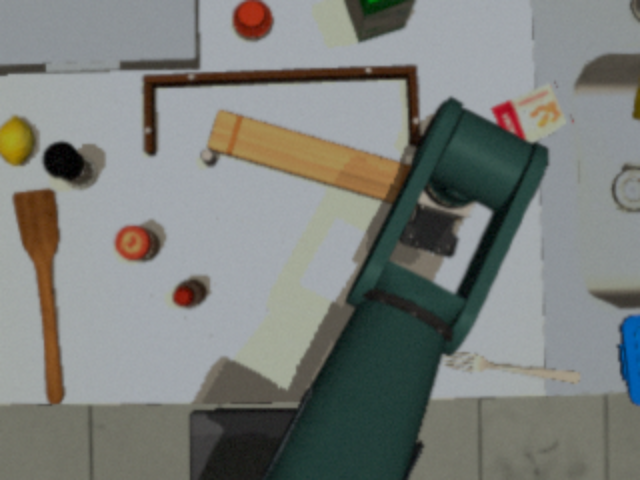

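The board's left end is behind the post, whose top is at (209,157). Its front-left corner is about 5 mm clear of the post's back. I'll push 55 mm further, then withdraw and lift.

>>> {"api": "arm_command", "payload": {"targets": [0, 0, 0, 7, 0, 0, 0.36, 0, 0, 0, 14, 0, 0, 0.36, 0, 0, 0, 21, 0, 0, 0.36, 0, 0, 0, 28, 0, 0, 0.36, 0, 0, 0, 35, 0, 0, 0.36, 0, 0, 0, 42, 0, 0, 0.36, 0, 0, 0, 49, 0, 0, 0.36, 0, 0, 0, 55, 0, 0, 0.36, 0, 0, 0, 55, 0, 0, 0.36, 0, 0, 0, 45, 0, 0, 0.36, 0, 0, 0, 30, 0, 0, 0.36, 0, 0, 0, 30, 0, 0, 0.36, 0, 0, 0, 30, 0, -50, 1, 0, 0, 0, 30, 0, -100, 1, 0, 0, 0, 30, 0, -140, 1, 0, 0, 0, 0, -40, -140, 1, 0, 0, 0, -30, -80, -140, 1, 0, 0, 0, -30, -80, -140, 1]}}

```text
time: 10.3
tool_pos: [0.4848, -0.258, 0.1502]
ee_rot: [-3.138, 0.001, 1.259]
wrist_force: [-0.2, 0.2, -0.5]
width: 0.0004
finger_force: 0.0
```

```bash
python3 -c "
from h import *
report('p3')"
```

```text
board bay mm [2.5 3.4] size [ 55. 298.] yaw rel -0.324
FL [ 23.6 154.5] BL [ 76.7 136.7] FR [ -71.8 -129.9] BR [ -18.7 -147.7] 
tool bay [-153.7 -206.4] z 0.1505 tool yaw rel 1.241 t 10.35
```

View pics/p3.png

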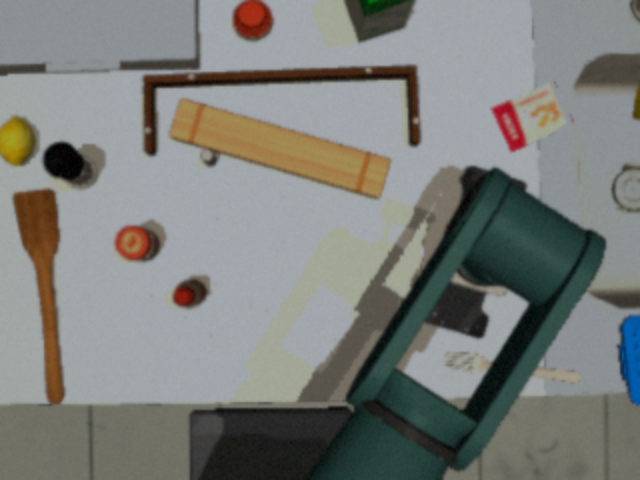

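The board is fully tucked in: its left end is at (185,118), beyond the post, its yaw is -0.32 relative to the bay, and the bystanders haven't moved. Now I'll swing the right end in with shut fingers on the front face near that end.

>>> {"api": "arm_command", "payload": {"targets": [0, 0, -8, 30, 7, 0, 1, 0, 0, -16, 60, 14, 0, 1, 0, 0, -24, 90, 20, 0, 1, 0, 0, -32, 127, 27, 0, 1, 0, 0, -40, 127, 27, 0, 1, 0, 0, -48, 127, 27, 0, 1, 0, 0, -56, 127, 27, 0, 1, 0, 0, -64, 127, 27, 0, 1, 0, 0, -72, 127, 27, 0, 1, 0, 0, -80, 127, 27, 0, 1, 0, 0, -88, 127, 27, 0, 1, 0, 0, -96, 127, 27, 0, 1, 0, 0, -104, 127, 27, 0, 1, 0, 0, -109, 127, 27, 0, 1, 0, 0, -109, 127, 27, 50, 1, 0, 0, -109, 127, 27, 100, 1, 0, 0, -109, 127, 27, 130, 1, 0, 0, -109, 127, 27, 140, 1, 0, 0, -109, 127, 27, 140, 1]}}

```text
time: 12.25
tool_pos: [0.5534, -0.1429, 0.0089]
ee_rot: [3.14, -0.003, -3.116]
wrist_force: [-0.2, -0.2, -0.0]
width: 0.0005
finger_force: 0.0
```

>>> {"api": "arm_command", "payload": {"targets": [0, 0, 0, -10, 0, 0, 1, 0, 0, 0, -17, 0, 0, 1, 0, 0, 0, -23, 0, 0, 1, 0, 0, 0, -28, 0, 0, 1, 0, 0, 0, -33, 0, 0, 1, 0, 0, 0, -38, 0, 0, 1, 0, 0, 0, -43, 0, 0, 1, 0, 0, 0, -48, 0, 0, 1, 0, 0, 0, -53, 0, 0, 1, 0, 0, 0, -58, 0, 0, 1, 0, 0, 0, -63, 0, 0, 1, 0, 0, 0, -68, 0, 0, 1, 0, 0, 0, -73, 0, 0, 1, 0, 0, 0, -78, 0, 0, 1, 0, 0, 0, -78, 0, 0, 1]}}

```text
time: 13.75
tool_pos: [0.6328, -0.1413, 0.0105]
ee_rot: [3.141, 0.001, -3.116]
wrist_force: [-0.2, 0.4, 0.3]
width: 0.0006
finger_force: 0.0
```

```bash
python3 -c "
from h import *
report('p4')"
```

```text
board bay mm [34.1 65.8] size [ 55. 192.] yaw rel -0.0
FL [  6.1 215.9] BL [ 62.1 215.8] FR [  6.  -84.1] BR [ 62.  -84.2] 
tool bay [ -6.4 -93.2] z 0.0105 tool yaw rel -3.136 t 13.8
```

View pics/p4.png

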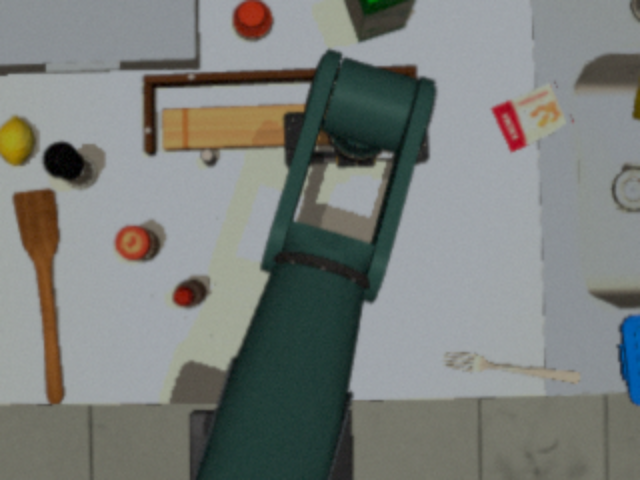

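The board is parallel to the bay (yaw 0.0), behind the post and inside, with its left end at y≈163. Now I'll back off, open the fingers wide at the board's centre and push it squarely to the back.

>>> {"api": "arm_command", "payload": {"targets": [0, 0, 0, 10, 0, 0, 1, 0, 0, 0, 22, 0, 0, 1, 0, 0, 0, 22, 30, 0, 0, 0, 0, 0, 22, 65, 0, -1, 0, 0, 0, 22, 95, 0, -1, 0, 0, 0, 22, 106, 0, -1, 0, 0, 0, 22, 106, 0, -1, 0, 0, 0, 22, 106, 0, -1, 0, 0, 0, 15, 106, 0, -1, 0, 0, 0, 8, 106, 0, -1, 0, 0, 0, 2, 106, 0, -1, 0, 0, 0, -4, 106, 0, -1, 0, 0, 0, -9, 106, 0, -1, 0, 0, 0, -14, 106, 0, -1, 0, 0, 0, -19, 106, 0, -1, 0, 0, 0, -24, 106, 0, -1, 0, 0, 0, -29, 106, 0, -1, 0, 0, 0, -33, 106, 0, -1, 0, 0, 0, -33, 106, 0, -1]}}

```text
time: 15.7
tool_pos: [0.6631, -0.0347, 0.0106]
ee_rot: [-3.142, 0.002, -3.116]
wrist_force: [0.7, 0.7, 0.2]
width: 0.094
finger_force: 0.0
```

```bash
python3 -c "
from h import *
report('p5');print(robot.get_obs()['wrist_force'])"
```

```text
board bay mm [  66.5 -107. ] size [53. 60.] yaw rel -0.035
FL [43.8 43.9] BL [99.7 41.9] FR [  33.3 -255.9] BR [  89.2 -257.9] 
tool bay [26.3 12.8] z 0.0109 tool yaw rel -3.136 t 15.75
[-0.49752032 -0.6258678  -0.08497945]
```

>>> {"api": "arm_command", "payload": {"targets": [0, 0, 0, -1, 0, 0, -1, 0, 0, 0, -2, 0, 0, -1, 0, 0, 0, -3, 0, 0, -1, 0, 0, 0, -4, 0, 0, -1, 0, 0, 0, -5, 0, 0, -1, 0, 0, 0, -5, 0, 0, -1]}}

```text
time: 16.35
tool_pos: [0.6651, -0.0343, 0.0108]
ee_rot: [3.141, -0.005, -3.117]
wrist_force: [-7.9, 1.1, 5.3]
width: 0.0937
finger_force: 3.8
```

There's contact with the back fence (8 N). I'll press slightly more, then withdraw, lift and look.

>>> {"api": "arm_command", "payload": {"targets": [0, 0, 0, -1, 0, 0, -1, 0, 0, 0, -2, 0, 0, -1, 0, 0, 0, -3, 0, 0, -1, 0, 0, 0, -3, 0, 0, -1]}}

```text
time: 16.75
tool_pos: [0.6651, -0.0343, 0.0108]
ee_rot: [3.141, -0.011, -3.118]
wrist_force: [-15.2, 1.6, 9.8]
width: 0.094
finger_force: 7.4
```

>>> {"api": "arm_command", "payload": {"targets": [0, 0, 0, 6, 0, 0, -1, 0, 0, 0, 16, 0, 0, -1, 0, 0, 0, 30, 0, 0, -1, 0, 0, 0, 30, 0, -50, -1, 0, 0, 0, 30, 0, -100, -1, 0, 0, 0, 80, 0, -140, -1, 0, 0, 0, 130, 0, -140, -1, 0, 0, 0, 180, 0, -140, -1, 0, 0, 0, 230, 0, -140, -1, 0, 0, 0, 250, 0, -140, -1, 0, 0, 0, 250, 0, -140, -1]}}

```text
time: 17.85
tool_pos: [0.4174, -0.0407, 0.1506]
ee_rot: [-3.141, 0.002, -3.117]
wrist_force: [-0.3, -0.2, 0.8]
width: 0.0943
finger_force: 0.0
```

```bash
python3 -c "
from h import *
report('p6')"
```

```text
board bay mm [67.3 12. ] size [ 53. 298.] yaw rel -0.003
FL [ 39.8 162.1] BL [ 95.8 161.9] FR [  38.8 -137.9] BR [  94.8 -138.1] 
tool bay [-217.4   11.5] z 0.1509 tool yaw rel -3.137 t 17.9
```

View pics/p6.png

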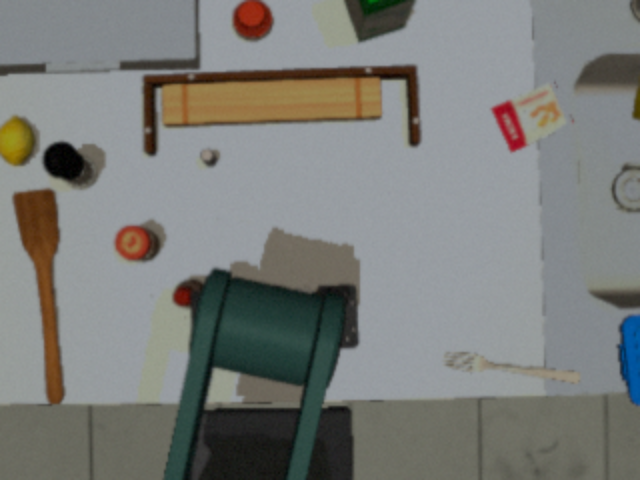

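The board lies flat against the back fence: its back corners are at x = 95.8 and 94.8 mm against the fence at 95, and its ends are at y = +162 and -138. The jar, sauce and mill are standing where they were, and the arm is clear. I'll hand it in.

```bash
python3 -c "
from bench import robot
print(robot.close_job())"
```

```text
the job is handed in; nothing more can be done
None
```

The job is handed in at about 18 s: the whole board lies inside the bay with its long side against the back fence at both ends (to within about 1 mm by camera), and the spice jar, sauce bottle and pepper mill still stand where they were.

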